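# Hang the press guard

### The job

Pinch the yellow guard door's two finger tabs together to pull in its sprung hinge pin, lift the door off the parking stand, and drop it gently into the hinge on the front of the hand press, letting the pin spring fully home so that the door hangs there upright by itself. Never force it (the press hinge is not exactly where it is measured, so feel for it) and leave the other things on the bench alone.

Things in the scene. Friction and masses are not known exactly. Their poses are not given: they have to be found in the camera images.
- guard: Yellow-framed guard door, clear pane, 146 mm wide (its y, edges at -73 and +73), 6 mm thick (its x; top bar 14), 0.33 kg give or take 30 %. Origin: on its hinge axis, midway. y runs along the axis from fixed stub to sprung pin, z up when hung; it reaches 100 mm below and 8 mm above the axis. Two finger tabs stand on top. Hung, it swings freely about the axis.
- stub_end (a point): End of the guard's fixed round steel stub (10 mm diameter, on the hinge axis), at y = -91 mm in the guard's frame. Axes as the guard.
- guard_pin (a joint): How far the sprung pin is drawn in, m: 0 fully out (locked), 0.015 fully in. The spring takes 6 N to start and 10.5 N fully in, where it meets a hard stop, so that the door can be held and carried by the pinched tabs. Let go, it springs out.
- pin_tip (a point): End of the sprung pin (8 mm diameter, round nose, on the hinge axis): at y = +90 mm in the guard's frame when out, +75 mm when drawn in; it moves with the pin.
- tabs_mid (a point): Point on the guard at y = -7.5 mm, 27 mm above the axis: the middle of the two tabs when pinched. Tabs: 20 mm wide in x, 8 mm thick, top 45 mm above the axis. Yellow, fixed: y = -28 to -20 mm in the guard's frame. Red, carries the pin: y = +20 to +28 mm; pinched from outside (56 mm over both) it goes 15 mm towards the yellow one (41 mm over both).
- stand: Parking stand, dark wood foot 130 x 200 mm, two posts that carry the same two steel hinge ears as the press; the door hangs here at the start. Origin: on the bench below the middle of the hinge axis; y along that axis towards the pin ear, as the door's y.
- stand_hinge (a point): Middle of the stand's hinge axis, 165 mm above the bench; the guard's origin is there at the start, within 3 mm. Axes as the stand. The ears have the shape told at stub_ear and pin_ear, and sit true; the door lifts straight up out of them once the pin is in.
- press: Dark cast-iron hand press, 325 mm tall, spoked wheel on top (150 mm over all), front = its -x. Origin: on the bench below the nominal middle of the hinge axis; y along that axis from stub ear to pin ear: hang the guard with its y along this y. Head and wheel begin 134 mm behind the axis, two green cheek plates 150 mm tall begin 47 mm behind it.
- press_hinge (a point): Nominal middle of the press's hinge axis, 165 mm above the bench, axes as the press. The hinge plate with both ears is clamped in slotted holes: the real axis lies up to 14 mm forward or back (x) and 7 mm up or down of this point, unmeasured; in y and in direction it is true. A crossbar joins the ears 22 to 30 mm behind the axis and 13 to 25 mm below it.
- stub_ear (a point): Nominal seat of the stub in the press's stub ear, at y = -82 mm (ear 8 mm thick, inner face -78). From the real axis: slot open at the top, x = -6 to +6 mm, floor 5 mm below (the stub rests on it); front lip up to 10 mm; the slot's rear wall goes on up, straight, as a horn to 42 mm, so a stub held above the lip and moved back (+x) meets the horn flush with the slot's rear wall.
- pin_ear (a point): Nominal middle of the press's pin ear at y = +82 mm (8 mm thick, inner face +78), axes as the press. From the real axis: closed window for the pin, x = -6 to +6 mm, from 6 mm below to 8 mm above; the ear's top is 20 mm above. The drawn-in pin passes down inside this ear and springs out into the window.
- jar: Squat stoneware jar of grey wooden toe plugs, 110 mm wide, 110 mm tall, 0.9 kg; origin under its centre. Bystander.
- boot_stretcher: Beech boot stretcher lying along its x, from x = -142 to +105 mm, 80 mm wide, 54 mm tall; origin on the bench. Bystander.
- heel_insert: Red plastic heel insert, 55 x 50 x 22 mm; origin under its centre. Bystander.
- shoe_tree: Varnished ash shoe tree with a coiled spring, lying along its x, 265 mm long, 70 mm wide, 55 mm tall; origin on the bench, about its middle. Bystander.
Not all that is in view belongs to the job. There is more than one size of the guard; the job needs the largest.

How it is judged (in metres and radians):
On the way:
1. the guard is lifted off the parking stand, its pin drawn in (z of guard in the frame of stand_hinge above 0.045 m and value of joint guard_pin above 0.01 m), for 0.2 s.
At the end, for the whole second after the job is handed in: The guard hangs on the press hinge, stub down in the slot and pin sprung out (within 3 mm of fully out) through the pin ear: within 17 mm (x), 9 mm (y) and 10 mm (z) of the nominal hinge point, its hinge axis level within 0.04 rad, the door upright within 0.12 rad, carried by the press and at rest (x of guard in the frame of press_hinge between -0.017 and 0.017 m and y of guard in the frame of press_hinge between -0.009 and 0.009 m and z of guard in the frame of press_hinge between -0.01 and 0.01 m and y of pin_tip in the frame of press_hinge above 0.081 m and value of joint guard_pin below 0.003 m and angle between guard's own z axis and vertical below 0.12 rad and linear speed of guard below 0.05 m/s and contact force between guard and press above 0.5 N and angle between guard's own y axis and vertical between 1.53 and 1.61 rad); the robot touches nothing.
It fails at once if the guard is forced against the press (over 18 N) (contact force between guard and press above 18 N).
It fails at once if the guard is forced against the parking stand (over 30 N) (contact force between guard and stand above 30 N).
It fails at once if the robot pushes the press (over 15 N) (contact force between the arm and press above 15 N).
It fails at once if a bystander is shifted (over 20 mm) (distance of any of jar, boot_stretcher, heel_insert, shoe_tree from where it was at the start of the episode above 0.02 m).
It also fails if it takes over 69 s, if anything falls off the work surface, if the arm or the gripper's body presses on something with over 40 N, if the wrist force passes 120 N, or if a joint passes its speed limit or range.

### The arm

A 7-joint arm with a two-finger parallel gripper is mounted at the origin on the work surface. World frame = base frame: x ahead of the robot, y to its left, z up, the work surface at z = 0. Lengths are in m, angles in degrees, forces in N, time in s.
With the tool pointing down it reaches from about 0.425 to 0.825 m from the base axis. Payload 3.6 kg.
Tool frame: the origin (TCP) lies between the finger pads; the fingertips stand 17 mm ahead of it and the grasp point (between the pads) lies 2 mm behind it; z points along the fingers, y is the line along which they close (so a half turn about z gives the same grasp; the last joint's range is limited). The gripper opens to 85 mm and grips with 20 to 120 N. Pads are 22 mm wide; open, the fingers measure 114 mm over their backs; the gripper's body (76 mm by 85 mm) begins 54 mm behind the grasp point. The pads swing forward as they close: fully open they stand 13 mm farther back than shut.
Start: joints at [71.018, 35.231, -0.722, 81.555, 0.464, 63.22, -2.315], TCP at [0.195, -0.62, 0.248] pointing down, gripper open.
Joint ranges: [-178.69, 178.69], [-17.37, 117.87], [-77.05, 75.6], [15.02, 138.74], [-78.02, 258.01], [0.78, 113.62], [-162.83, 162.83]. Speed limits (degrees/s): [159.86, 159.86, 180, 180, 180, 180, 180].

### API

Orientations are given as [roll, pitch, yaw] about the fixed x, y, z axes, in that order (R = Rz(yaw) Ry(pitch) Rx(roll)).
In Python, from cell import observe, read_camera, camera_model, hand_in, boxes_of, silhouettes gives the robot as it stands.
- The arm moves only by the tool play_rows, never from a script. Its argument "commands" is a list that holds one entry, the list of rows, each a list of 5 numbers: the opening in per cent of the stroke, from 0 (shut) to 100 (fully open), then the shift along the tool's x, y, z in mm, then the turn about the tool's z in degrees. In form: [[[jaw, x, y, z, yaw], ...]]. A call has 1 to 8 rows; each row is the pose to reach, as a shift and turn from the pose commanded when the call began, along the tool's axes at that moment; what a row does not reach only later rows make up. A row lasts 1/8 s, in which the tool goes at most 62.5 mm and 10.7 degrees, less where a joint would pass 70% of its speed; a pose out of reach is approached as far as the arm can. A call with a gripper value outside its range is refused whole. The fingers move at their own pace and stop on an object; "squeeze" is the grip in N (left out, the last holds). Time passes only in rows, so rows that repeat a pose let the fingers close. It gives the time, the measured TCP pose, the force, the opening and the grip force at its end, in the units of the state.
- observe(): the state, without advancing time (a new reading comes with each control period).
- read_camera(name): name is "scene" or "side" or "wrist"; returns (picture, depth): 420x560x3 uint8, blue, green, red; 420x560 float32, m along the optical axis (not along the pixel's ray), 0 where there is no reading.
- camera_model(name): a dict with "intrinsics" (3x3 intrinsics, pixels), "rvec" (rotation vector, rad) and "tvec" (3), from world to camera coordinates, as OpenCV has them. Camera axes: x right, y down, z forward; pixel columns grow to the right and rows downward; lengths in m; the calibration is good to about 2 mm. A picture is of the moment at which its call begins: read the wrist's pose just before it. camera_model takes no time and is no camera call; for the wrist camera it gives the pose at the moment of the call.
- hand_in(): hands the job in; it is judged then, once.
Trained networks look in the newest picture that a camera, given by its name, has taken for a name from the list of things; names that differ only in an ending like _2 or _b are one class to them, and where a whole thing is asked for, a point or a joint stands for the part that bears it (a point fixed in the world has none). Each returns a list of dicts, best first, with "p" (0 to 1); they miss things now and then, are a little off and sometimes report something else, mostly with a low value. They report only what shows in the picture. A call takes as long as a camera call. They do not tell look-alikes from the thing itself.
- boxes_of(camera, label): "bbox" ([left, top, right, bottom] in pixels, round what is visible of it).
- silhouettes(camera, label): "mask" (420x560 bool, what is visible of it) and "bbox" ([left, top, right, bottom] in pixels, round what is visible of it).
The state is a dict: "clock": time; "qpos": joint angles; "qvel": joint speeds; "effort": joint torques, N m; "eef_pos": TCP position; "tcp_rot": TCP orientation; "contact_force": force on the tool from outside, world axes, zero at the start; "torque": the same for the moment, N m; "grip_width": finger opening in m; "gripper_force": force on a finger pad.
Only numpy, scipy, OpenCV 4.12 (cv2) and the standard library are available. Lean on these libraries where they do the work, as an engineer would, in place of code of your own. Each camera call takes 0.05 s, during which the arm holds its last target. There are 200 camera calls.

## Working session

There is one attempt and no reset: what is moved stays moved. The work goes in short steps, Python scripts to look and compute and a tool call to move; the robot and the scene stay as the last step left them, time stands still between calls to the robot, and variables do not carry over. Pictures are saved under pics/ and viewed, at most 10 in all, crops included, and the job is handed in when it is done.

Besides the shell and the picture viewer there is one more tool, called by a JSON object that holds its "name" and its "arguments", one argument or row to a line. play_rows: Moves the arm, as the interface text tells. Its arguments: {"type":"object","properties":{"commands":{"type":"array"},"squeeze":{"type":"number"}},"required":["commands"]}

```bash
ls; mkdir -p pics; cat > h.py <<'E'
import numpy as np,cv2
from cell import *
def cam(n):
    m=camera_model(n);K=np.array(m["intrinsics"],float).reshape(3,3);R=cv2.Rodrigues(np.array(m["rvec"],float))[0];t=np.array(m["tvec"],float).ravel();return K,R,t
def cloud(n,depth,M=None):
    K,R,t=M or cam(n);v,u=np.indices(depth.shape);z=depth
    P=np.stack([(u-K[0,2])/K[0,0]*z,(v-K[1,2])/K[1,1]*z,z],-1)
    W=(P-t)@R; W[depth<=0]=np.nan; return W
def proj(n,X):
    K,R,t=cam(n);p=(np.atleast_2d(X)@R.T+t)@K.T;return p[:,:2]/p[:,2:]
E
python3 - <<'E'
from h import *
s=observe();print(s)
for n in("scene","side"):
    p,d=read_camera(n);cv2.imwrite(f"pics/{n}0.png",p);np.save(f"{n}0.npy",d)
    K,R,t=cam(n);print(n,K[0,0],-R.T@t,R[2])
    for l in("guard","stand","press","jar","boot_stretcher","heel_insert","shoe_tree"):
        print(l,[(b["bbox"],round(b["p"],2)) for b in boxes_of(n,l)][:4])
E
```

```text
pics
{'clock': 0.0, 'qpos': array([71.01849041, 35.28948103, -0.72392225, 81.64171381,  0.46487863,
       63.22007492, -2.31492139]), 'qvel': array([ 0.00165053, -0.05064161, -0.01781688, -0.03817994, -0.00975331,
        0.04387229, -0.14720999]), 'effort': array([ 5.59699231e-05, -4.69218135e+01,  2.58932440e-01, -1.71034259e+01,
        9.88579035e-03,  9.67120141e-03, -1.72651602e-05]), 'eef_pos': array([ 0.19485691, -0.61934197,  0.24713317]), 'tcp_rot': array([-1.79851632e+02,  2.25945773e-03,  1.74680389e+01]), 'contact_force': array([0.34393756, 0.80452882, 0.7711633 ]), 'torque': array([ 0.0189218 , -0.05144589,  0.05104294]), 'gripper_force': 0.0, 'grip_width': 0.08541496882913426}
scene 448.98754358490766 [ 1.16305093 -0.16178653  0.84573462] [-0.63903077  0.0668087  -0.76627428]
guard [([206.6, 169.1, 227.8, 235.6], 0.92), ([159.6, 307.4, 203.7, 374.5], 0.92), ([200.1, 146.2, 214.0, 193.1], 0.86), ([84.1, 193.9, 138.6, 291.9], 0.72)]
stand [([187.1, 164.2, 256.5, 282.3], 0.56)]
press [([398.3, 98.9, 559.8, 275.2], 0.9)]
jar [([248.9, 281.0, 306.8, 344.3], 0.91)]
boot_str
[... 285 characters left out ...]
3], 0.36)]
side 480.947667209923 [0.18627448 0.58051336 0.87658098] [ 0.33885499 -0.63423488 -0.69492691]
guard [([374.0, 207.3, 422.8, 254.1], 0.97), ([286.0, 154.9, 343.1, 215.9], 0.84), ([227.2, 140.5, 253.4, 183.8], 0.6)]
stand [([264.2, 147.2, 358.3, 255.6], 0.57), ([284.9, 152.3, 347.9, 214.9], 0.49)]
press [([26.2, 270.6, 244.8, 420.0], 0.73)]
jar [([193.3, 182.7, 240.2, 233.8], 0.64)]
boot_stretcher [([24.7, 274.3, 251.1, 420.0], 0.66), ([205.0, 240.2, 316.4, 307.7], 0.56), ([284.1, 149.7, 344.9, 218.7], 0.37)]
heel_insert [([329.3, 289.7, 358.2, 311.1], 0.87), ([263.7, 146.1, 356.5, 255.3], 0.64), ([287.8, 155.1, 344.3, 217.1], 0.28)]
shoe_tree [([308.2, 142.4, 398.0, 195.7], 0.78)]
```

View pics/scene0.png

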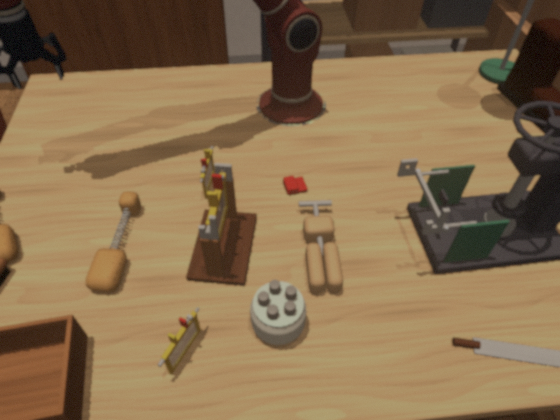

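View pics/side0.png

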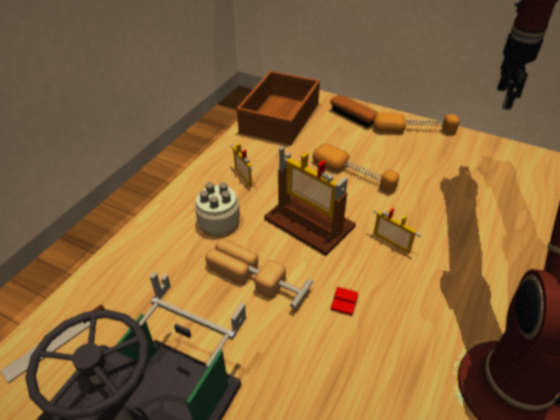

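Three guard-like doors appear. In the scene view they are at (217,200) on the stand, (207,168) and (180,340). In the side view they are at (312,185), (395,230) and (242,165). The one hanging on the stand is the largest and has the stand's ears, so it fits. Next I measure it and confirm with a crop.

```bash
python3 - <<'E'
from h import *
C={}
for n in("scene","side"):
    p=cv2.imread(f"pics/{n}0.png");d=np.load(f"{n}0.npy");W=cloud(n,d);C[n]=(p,W)
    hsv=cv2.cvtColor(p,cv2.COLOR_BGR2HSV)
    H,S,V=[hsv[...,i].astype(int) for i in range(3)]
    bb=dict(scene=(190,160,245,260),side=(270,145,355,225))[n]
    m=np.zeros(H.shape,bool);m[bb[1]:bb[3],bb[0]:bb[2]]=1
    y=m&(H>20)&(H<35)&(S>170)&(V>90)&(W[...,2]>.06);r=m&((H<6)|(H>174))&(S>170)&(V>60)&(W[...,2]>.1)
    g=m&(S<70)&(V>70)&(W[...,2]>.13)
    for nm,k in(("yel",y),("red",r),("grey",g)):
        X=W[k];print(n,nm,len(X),np.nanpercentile(X,[2,50,98],axis=0).round(3).tolist())
    X=W[y];X=X[(X[:,2]<.176)]
    c=np.median(X,0);q=X[:,:2]-X[:,:2].mean(0);u,s,vt=np.linalg.svd(q,full_matrices=False);print("dir",np.degrees(np.arctan2(vt[0,1],vt[0,0])),s, (q@vt[0]).min(),(q@vt[0]).max(),X[:,:2].mean(0))
    T=W[y];T=T[T[:,2]>.183];print("yellow tab",len(T),np.median(T,0),T.min(0),T.max(0))
    for nm,cc in dict(scene=[("pA",(395,155,422,190)),("pB",(420,205,455,240)),("bar",(410,165,450,225))],side=[("pA",(150,270,175,302)),("pB",(225,300,250,335)),("bar",(160,285,235,335))])[n]:
        a,b,c2,e=cc;X=W[b:e,a:c2].reshape(-1,3);X=X[np.isfinite(X[:,0])&(X[:,2]>.13)];print(n,nm,len(X),np.percentile(X,[0,5,50,95,100],axis=0).round(3).tolist())
p=C["side"][0];a=cv2.resize(p[140:260,220:430],None,fx=3.8,fy=3.8)[:, :800];cv2.imwrite("pics/crop1.png",a)
p=C["side"][0];b=cv2.resize(p[260:350,130:270],None,fx=5,fy=5);cv2.imwrite("pics/crop2.png",b)
E
```

```text
scene yel 40 [[0.319, -0.25, 0.076], [0.56, -0.223, 0.172], [0.575, -0.213, 0.208]]
scene red 44 [[0.346, -0.257, 0.101], [0.513, -0.217, 0.206], [0.516, -0.209, 0.21]]
scene grey 415 [[0.451, -0.253, 0.147], [0.616, -0.226, 0.172], [0.622, -0.191, 0.206]]
dir 5.832583035008803 [0.38801346 0.03391549] -0.20695889719779925 0.05329745275388614 [ 0.52355477 -0.22429791]
yellow tab 14 [ 0.55969636 -0.22545177  0.20620738] [ 0.55668125 -0.23683309  0.19506384] [ 0.56314611 -0.21655137  0.20913927]
scene pA 386 [[0.471, 0.177, 0.137], [0.476, 0.178, 0.141], [0.482, 0.202, 0.157], [0.508, 0.223, 0.184], [0.522, 0.23, 0.187]]
scene pB 516 [[0.572, 0.182, 0.135], [0.589, 0.184, 0.141], [0.644, 0.212, 0.154], [0.647, 0.239, 0.203], [0.649, 0.256, 0.208]]
scene bar 874 [[0.471, 0.182, 0.13], [0.477, 0.203, 0.138], [0.551, 0.223, 0.15], [0.646, 0.285, 0.198], [0.648, 0.301, 0.208]]
side yel 204 [[0.468, -0.241, 0.168], [0.552, -0.225, 0.173], [0.602, -0.205, 0.211]]
side red 69 [[0.504, -0.225, 0.181], [0.507, -0.215, 0.202], [0.513, -0.208, 0.212]]
side grey 25 [[0.447, -0.221, 0.162], [0.451, -0.206, 0.179], [0.559, -0.193, 0.195]]
dir 168.03607352530054 [0.57449388 0.05529189] -0.06642189540338489 0.08219153684490604 [ 0.54416016 -0.2243247 ]
yellow tab 27 [ 0.55504814 -0.22601123  0.20987549] [ 0.55091557 -0.23576423  0.18662521] [ 0.55886676 -0.21816545  0.21204983]
side pA 400 [[0.621, 0.181, 0.139], [0.635, 0.183, 0.144], [0.638, 0.21, 0.164], [0.644, 0.225, 0.206], [0.646, 0.231, 0.21]]
side pB 358 [[0.472, 0.174, 0.138], [0.473, 0.178, 0.144], [0.475, 0.201, 0.164], [0.484, 0.221, 0.186], [0.491, 0.225, 0.188]]
side bar 851 [[0.472, 0.182, 0.136], [0.478, 0.2, 0.141], [0.555, 0.223, 0.151], [0.638, 0.255, 0.167], [0.644, 0.256, 0.187]]
```

View pics/crop1.png

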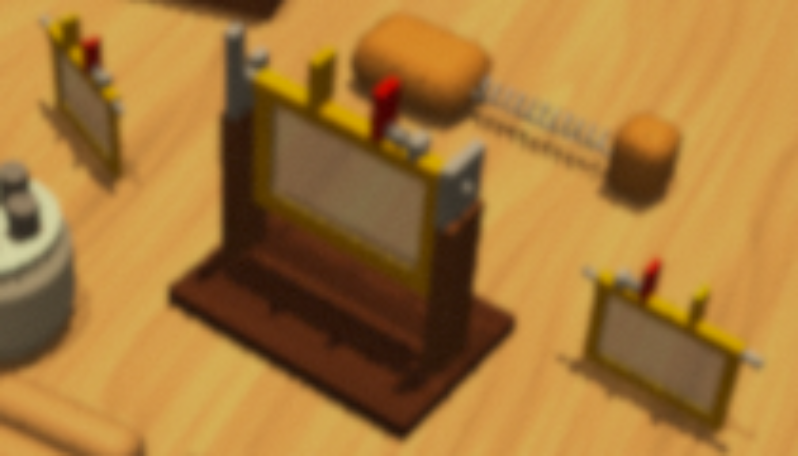

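View pics/crop2.png

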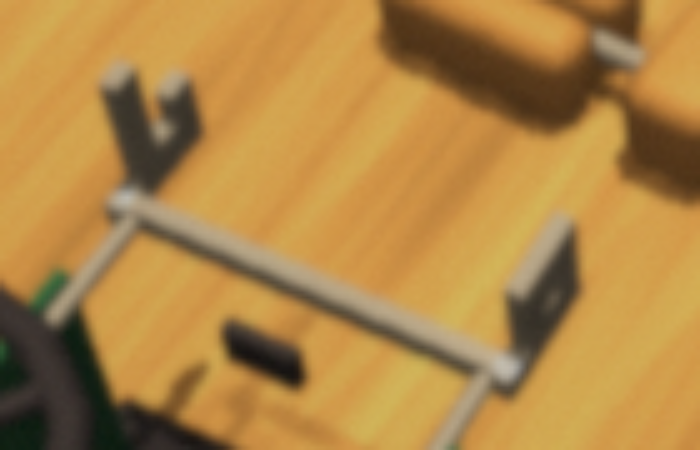

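The crop confirms it. The door on the stand (side ~(312,185)) is clearly the largest, with its yellow tab at the stub end and its red tab at the pin end facing the robot. The press's tall horn ear is at side (154,285) and its pin ear at (238,318). Next I move above the stand for a near look.

```bash
cat >> h.py <<'E'
from scipy.spatial.transform import Rotation as Ro
def shift(p,yaw=None):
    s=observe();R=Ro.from_euler("xyz",s["tcp_rot"],degrees=True)
    d=R.inv().apply(np.array(p)-s["eef_pos"])*1000
    dy=None if yaw is None else -((yaw-s["tcp_rot"][2]+180)%360-180)
    print("shift",d.round(1),"turn",dy, "t",round(s["clock"],2))
E
python3 - <<'E'
from h import *
shift([.53,-.225,.36],80)
s=observe();R=Ro.from_euler("xyz",s["tcp_rot"],degrees=True).as_matrix()
K,Rc,t=cam("wrist");print("cam in tool",R.T@(-Rc.T@t-s["eef_pos"]),"\n",R.T@Rc.T,K[0,0])
for n in("scene","side"):
    W=cloud(n,np.load(f"{n}0.npy"))
    X=W.reshape(-1,3);X=X[np.isfinite(X[:,0])]
    def st(nm,k): print(n,nm,k.sum(),np.percentile(X[k],[5,50,95],axis=0).round(4).tolist() if k.sum() else"")
    yb=(X[:,1]>.15)&(X[:,1]<.25)
    st("horn",yb&(abs(X[:,0]-.64)<.02)&(X[:,2]>.188))
    st("horntop",yb&(abs(X[:,0]-.64)<.02)&(X[:,2]>.2045))
    st("lip",yb&(abs(X[:,0]-.64)<.02)&(X[:,2]>.168)&(X[:,2]<.182)&(X[:,1]<.19))
    st("pintop",yb&(abs(X[:,0]-.48)<.02)&(X[:,2]>.183))
    st("pinear",yb&(abs(X[:,0]-.48)<.02)&(X[:,2]>.155))
    st("bar",(X[:,1]>.2)&(X[:,1]<.25)&(abs(X[:,0]-.56)<.06)&(X[:,2]>.135)&(X[:,2]<.17))
E
```

```text
shift [ 438.  -276.3 -111.6] turn -62.53637305406363 t 0.8
cam in tool [ 8.19712585e-02  1.24216357e-04 -1.25615895e-01] 
 [[ 1.05667704e-03 -9.48604024e-01 -3.16463724e-01]
 [ 9.99999384e-01  1.10999620e-03  1.17850094e-05]
 [ 3.40094224e-04 -3.16463541e-01  9.48604613e-01]] 291.14712863165863
scene horn 75 [[0.6382, 0.2072, 0.1897], [0.6446, 0.2117, 0.2008], [0.6469, 0.2195, 0.2074]]
scene horntop 22 [[0.6385, 0.2075, 0.2049], [0.6419, 0.2122, 0.2065], [0.6458, 0.2195, 0.2077]]
scene lip 22 [[0.64, 0.1829, 0.1683], [0.6442, 0.1857, 0.1739], [0.6474, 0.1894, 0.1752]]
scene pintop 41 [[0.4754, 0.1789, 0.1832], [0.4797, 0.198, 0.1845], [0.4837, 0.2123, 0.1855]]
scene pinear 201 [[0.475, 0.1779, 0.1572], [0.4815, 0.1947, 0.1735], [0.484, 0.212, 0.1849]]
scene bar 279 [[0.5078, 0.219, 0.1402], [0.5593, 0.2221, 0.15], [0.6085, 0.2286, 0.1526]]
side horn 81 [[0.6365, 0.2052, 0.1899], [0.6384, 0.2127, 0.2018], [0.6444, 0.2173, 0.2084]]
side horntop 31 [[0.6361, 0.2051, 0.2052], [0.6402, 0.2118, 0.2069], [0.645, 0.2167, 0.2086]]
side lip 24 [[0.6373, 0.1813, 0.1711], [0.6397, 0.1856, 0.1743], [0.6461, 0.1884, 0.1769]]
side pintop 88 [[0.4739, 0.1772, 0.1833], [0.4775, 0.1946, 0.1848], [0.4814, 0.2098, 0.1869]]
side pinear 237 [[0.473, 0.1773, 0.1568], [0.4748, 0.1962, 0.1777], [0.4807, 0.2112, 0.1865]]
side bar 461 [[0.5061, 0.2183, 0.1415], [0.5574, 0.2242, 0.1512], [0.6132, 0.2284, 0.1543]]
```

{"name": "play_rows", "arguments": {
  "commands": [
    [[100,0,0,-110,0],[100,50,-32,-110,-10],[100,110,-70,-110,-20],[100,165,-104,-110,-30],[100,220,-139,-110,-40],[100,275,-173,-110,-50],[100,330,-208,-110,-60],[100,385,-243,-110,-62.5]]
  ]
}}

```text
clock: 1.8
eef_pos: [0.4699, -0.2956, 0.3587]
tcp_rot: [180.0, 0.0, 80.1]
contact_force: [0.7, -1.2, 0.2]
grip_width: 0.0853
gripper_force: 0.0
```

```bash
python3 - <<'E'
from h import *
s=observe();print(s["eef_pos"],s["tcp_rot"],s["qpos"])
shift([.532,-.30,.36],79)
E
```

```text
[ 0.46985127 -0.29564324  0.35865679] [1.79952946e+02 2.58310361e-02 8.00566412e+01] [ 43.65754464  22.64020978 -20.74829316  86.79088582   8.25679791
  72.0251307   11.88560678]
shift [ 6.4 62.  -1.3] turn 1.0566411957706805 t 1.8
```

{"name": "play_rows", "arguments": {
  "commands": [
    [[100,50,50,0,1],[100,50,54,0,1],[100,50,54,0,1]]
  ]
}}

```text
clock: 2.17
eef_pos: [0.531, -0.2571, 0.358]
tcp_rot: [-180.0, 0.0, 79.0]
contact_force: [0.2, -0.6, -0.0]
grip_width: 0.0855
gripper_force: 0.0
```

```bash
python3 - <<'E'
from h import *
s=observe();M=cam("wrist");p,d=read_camera("wrist");print(s["eef_pos"],s["tcp_rot"])
np.savez("w1.npz",p=p,d=d,K=M[0],R=M[1],t=M[2])
W=cloud("w",d,M)
hsv=cv2.cvtColor(p,cv2.COLOR_BGR2HSV);H,S,V=[hsv[...,i].astype(int) for i in range(3)]
near=(abs(W[...,0]-.535)<.11)&(abs(W[...,1]+.22)<.05)
def st(nm,k):
    print(nm,k.sum(),np.percentile(W[k],[3,50,97],axis=0).round(4).tolist() if k.sum() else "")
yel=near&(H>18)&(H<36)&(S>150)
st("yeltop",yel&(W[...,2]>.200)); red=near&((H<8)|(H>172))&(S>150)
st("redtop",red&(W[...,2]>.20)); st("bar",yel&(W[...,2]>.16)&(W[...,2]<.185))
gr=near&(S<80)
st("horn",gr&(W[...,2]>.19)&(W[...,0]>.59)); st("pinear",gr&(W[...,2]>.178)&(W[...,0]<.47))
k=yel&(W[...,2]>.165)&(W[...,2]<.180)&np.isfinite(W[...,0]);q=W[k][:,:2];print("bar fit",cv2.fitLine(q.astype(np.float32),cv2.DIST_HUBER,0,.001,.001).ravel())
cv2.imwrite("pics/w1.png",p)
E
```

```text
[ 0.53101441 -0.25705515  0.35795808] [-1.79959275e+02  1.78079154e-02  7.90348531e+01]
yeltop 3801 [[0.4642, -0.2566, 0.209], [0.5194, -0.2438, 0.4176], [0.5732, -0.2278, 0.4338]]
redtop 269 [[0.5055, -0.2611, 0.2057], [0.5119, -0.2204, 0.2096], [0.6041, -0.2075, 0.4149]]
bar 1394 [[0.4662, -0.2387, 0.1642], [0.5447, -0.2235, 0.1716], [0.6018, -0.2039, 0.1741]]
horn 1547 [[0.5911, -0.2664, 0.4098], [0.5958, -0.2576, 0.4273], [0.6033, -0.2556, 0.4322]]
pinear 151 [[0.4497, -0.2497, 0.1837], [0.4542, -0.2086, 0.185], [0.4687, -0.197, 0.4322]]
bar fit [ 0.9778454  -0.2093286   0.54534924 -0.2232879 ]
```

View pics/w1.png

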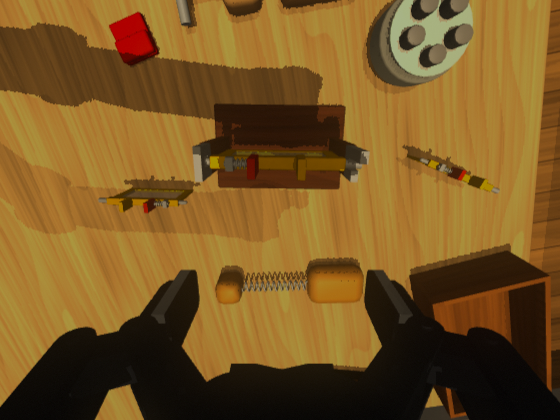

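The wrist view shows the stand door at (280,162), with its red tab at (253,165), its yellow tab at (303,165), the pin ear at (200,160) and the stub ear at (355,160).

```bash
python3 - <<'E'
from h import *
z=np.load("w1.npz");p,d=z["p"],z["d"];W=cloud("w",d,(z["K"],z["R"],z["t"]))
hsv=cv2.cvtColor(p,cv2.COLOR_BGR2HSV);H,S,V=[hsv[...,i].astype(int) for i in range(3)]
A=np.array([-np.cos(np.radians(-12)),-np.sin(np.radians(-12))])  # guard y dir
B=np.array([A[1],-A[0]])
o=np.array([.533,-.221])
u=(W[...,:2]-o)@A;v=(W[...,:2]-o)@B;Z=W[...,2]
near=(abs(u)<.11)&(abs(v)<.04)&(Z<.225)&(Z>.12)
print(A,B)
def st(nm,k): print(nm,k.sum(),np.percentile(np.stack([u[k],v[k],Z[k]],1),[2,50,98],axis=0).round(4).tolist() if k.sum() else "")
yel=near&(H>18)&(H<36)&(S>150);red=near&((H<8)|(H>172))&(S>150)
st("yeltab",near&(Z>.19)&(u<-.0)&(u>-.06));st("yeltop",near&(Z>.205)&(u<-.0)&(u>-.06)); st("redtab",near&(Z>.19)&(u>0)&(u<.05));st("redtop",near&(Z>.205)&(u>0)&(u<.05))
for a in(-.06,-.04,0,.05): st(f"bar{a}",near&(abs(u-a)<.008)&(Z>.165)&(Z<.18))
st("horn",near&(u<-.068)&(Z>.19)); st("pinear",near&(u>.068)&(Z>.178))
E
```

```text
[-0.9781476   0.20791169] [0.20791169 0.9781476 ]
yeltab 210 [[-0.0279, -0.0101, 0.1914], [-0.024, 0.0006, 0.2088], [-0.0204, 0.0094, 0.2105]]
yeltop 182 [[-0.028, -0.0101, 0.2062], [-0.0242, -0.0006, 0.2089], [-0.0204, 0.0093, 0.2105]]
redtab 223 [[0.0195, -0.0099, 0.1957], [0.0231, 0.0005, 0.2091], [0.0271, 0.0091, 0.2108]]
redtop 188 [[0.0196, -0.01, 0.2058], [0.0232, -0.0003, 0.2092], [0.0271, 0.0088, 0.2108]]
bar-0.06 199 [[-0.0676, -0.0072, 0.17], [-0.0603, 0.0003, 0.1724], [-0.0523, 0.0066, 0.1738]]
bar-0.04 206 [[-0.0477, -0.0067, 0.1655], [-0.04, 0.0001, 0.172], [-0.0326, 0.0065, 0.1738]]
bar0 204 [[-0.0072, -0.0075, 0.1693], [0.0003, -0.0, 0.1715], [0.0078, 0.0063, 0.1733]]
bar0.05 95 [[0.0423, -0.0074, 0.1666], [0.0475, 0.0025, 0.1716], [0.0579, 0.0062, 0.1796]]
horn 182 [[-0.0872, 0.006, 0.1916], [-0.0814, 0.0123, 0.2063], [-0.079, 0.0177, 0.2082]]
pinear 340 [[0.0764, -0.0181, 0.1787], [0.0798, -0.0004, 0.1847], [0.0844, 0.0166, 0.1863]]
```

```bash
python3 - <<'E'
from h import *
z=np.load("w1.npz");p,d=z["p"],z["d"];W=cloud("w",d,(z["K"],z["R"],z["t"]))
A=np.array([-.97815,.20791]);B=np.array([A[1],-A[0]]);o=np.array([.533,-.221])
u=(W[...,:2]-o)@A;v=(W[...,:2]-o)@B;Z=W[...,2]
for a in np.arange(.028,.08,.005):
    k=(abs(u-a)<.0025)&(abs(v)<.012)&(Z<.22)&(Z>.1);print(round(a,3),np.percentile(Z[k],[50,90,100]).round(4))
shift([.5408,-.2227,.25],78)
E
```

```text
0.028 [0.209  0.2099 0.2107]
0.033 [0.1723 0.1817 0.1829]
0.038 [0.174  0.1802 0.1818]
0.043 [0.1774 0.1819 0.1836]
0.048 [0.1817 0.1829 0.1836]
0.053 [0.1815 0.1828 0.1834]
0.058 [0.1704 0.1715 0.1727]
0.063 [0.1704 0.1716 0.1722]
0.068 [0.1704 0.1714 0.1726]
0.073 [0.1665 0.1706 0.1708]
0.078 [0.1707 0.1851 0.1869]
shift [ 37.3   3.9 108. ] turn 0.8783566070462143 t 2.23
```

{"name": "play_rows", "arguments": {
  "commands": [
    [[100,37,4,0,1],[100,37,4,50,1],[100,37,4,100,1],[100,37,4,108,1],[100,37,4,108,1]]
  ]
}}

```text
clock: 2.85
eef_pos: [0.5417, -0.2232, 0.2514]
tcp_rot: [179.9, 0.0, 77.8]
contact_force: [-0.2, 0.3, -0.1]
grip_width: 0.0852
gripper_force: 0.0
```

```bash
python3 - <<'E'
from h import *
shift([.5408,-.2227,.198],78)
E
```

```text
shift [ 0.3 -1.  53.4] turn -0.17721427983360627 t 2.85
```

{"name": "play_rows", "arguments": {
  "commands": [
    [[100,0,-1,25,0],[100,0,-1,45,0],[100,0,-1,53,0],[100,0,-1,53,0],[68,0,-1,53,0],[68,0,-1,53,0]]
  ],
  "squeeze": 35
}}

```text
clock: 3.6
eef_pos: [0.5393, -0.2212, 0.198]
tcp_rot: [-179.8, 0.0, 78.0]
contact_force: [-4.0, -0.1, 2.2]
grip_width: 0.0583
gripper_force: 1.9
```

```bash
python3 - <<'E'
from h import *
shift([.5408,-.2227,.198],78);s=observe();print(s["eef_pos"],s["contact_force"],s["grip_width"])
E
```

```text
shift [-1.2  1.8  0. ] turn -0.04776053983243855 t 3.6
[ 0.53925815 -0.22117793  0.19803105] [-3.98585022 -0.0638763   2.18725866] 0.05833973076860087
```

{"name": "play_rows", "arguments": {
  "commands": [
    [[60,0,0,0,0],[55,0,0,0,0],[50,0,0,0,0],[46,0,0,0,0],[42,0,0,0,0],[38,0,0,0,0],[38,0,0,0,0]]
  ],
  "squeeze": 35
}}

```text
clock: 4.47
eef_pos: [0.542, -0.2217, 0.1984]
tcp_rot: [179.8, 0.0, 78.0]
contact_force: [-2.6, 0.5, 6.8]
grip_width: 0.0405
gripper_force: 34.5
```

{"name": "play_rows", "arguments": {
  "commands": [
    [[38,0,0,-3,0],[38,0,0,-8,0],[38,0,0,-16,0],[38,0,0,-26,0],[38,0,0,-40,0],[38,0,0,-58,0],[38,0,0,-58,0]]
  ]
}}

```text
clock: 5.35
eef_pos: [0.5421, -0.2216, 0.2576]
tcp_rot: [179.7, 0.0, 78.0]
contact_force: [-0.3, -0.6, -3.4]
grip_width: 0.0403
gripper_force: 35.7
```

```bash
python3 - <<'E'
from h import *
shift([.5675,.12,.34],91.8)
E
```

```text
shift [339.3 -46.  -82.8] turn -13.83691890847851 t 5.35
```

{"name": "play_rows", "arguments": {
  "commands": [
    [[38,0,0,-20,0],[38,0,0,-50,0],[38,10,-1,-78,0],[38,30,-4,-83,-2],[38,60,-8,-83,-4],[38,95,-13,-83,-6],[38,135,-18,-83,-8],[38,170,-23,-83,-9]]
  ]
}}

```text
clock: 6.35
eef_pos: [0.5527, -0.0472, 0.3367]
tcp_rot: [-179.8, -0.1, 87.2]
contact_force: [0.3, 0.7, -3.0]
grip_width: 0.0405
gripper_force: 36.3
```

{"name": "play_rows", "arguments": {
  "commands": [
    [[38,35,-5,0,-1],[38,75,-10,0,-2],[38,110,-15,0,-3],[38,140,-19,0,-4],[38,160,-22,0,-5],[38,168,-23,0,-5],[38,170,-23,0,-5],[38,170,-23,0,-5]]
  ]
}}

```text
clock: 7.35
eef_pos: [0.5401, 0.1192, 0.3381]
tcp_rot: [-180.0, 0.1, 91.8]
contact_force: [-0.1, -0.2, -3.4]
grip_width: 0.0403
gripper_force: 36.3
```

```bash
python3 - <<'E'
from h import *
shift([.5675,.12,.34],91.8)
s=observe();M=cam("wrist");p,d=read_camera("wrist");print(s["eef_pos"],s["tcp_rot"],s["contact_force"],s["grip_width"])
np.savez("w2.npz",p=p,d=d,K=M[0],R=M[1],t=M[2]);cv2.imwrite("pics/w2.png",p)
E
```

```text
shift [-0.1 27.4 -1.9] turn 0.04457166565333637 t 7.35
[0.54009774 0.11920621 0.3381074 ] [-1.79987733e+02  6.05186641e-02  9.18445717e+01] [-0.12507952 -0.21674375 -3.4326991 ] 0.04028292297333433
```

View pics/w2.png

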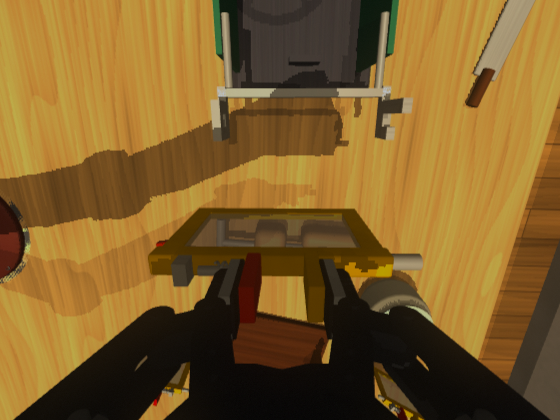

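The wrist view shows the held door with its bar at y≈260 px and the stub at (408,262). The press ears are at (220,118) for the pin and (385,115) for the stub and horn. Now I measure both.

```bash
cat > meas.py <<'E'
from h import *
import sys
def run(f):
    z=np.load(f);p,d=z["p"],z["d"];W=cloud("w",d,(z["K"],z["R"],z["t"]));X,Y,Z=W[...,0],W[...,1],W[...,2]
    hsv=cv2.cvtColor(p,cv2.COLOR_BGR2HSV);H,S,V=[hsv[...,i].astype(int) for i in range(3)]
    def st(nm,k): print(nm,k.sum(),np.percentile(W[k],[2,50,98],axis=0).round(4).tolist() if k.sum() else "")
    yel=(H>18)&(H<36)&(S>140)
    hn=(abs(Y-.2)<.035)
    st("horntop",hn&(abs(X-.64)<.02)&(Z>.2)&(Z<.215));st("horn",hn&(abs(X-.64)<.02)&(Z>.187)&(Z<.215))
    st("liptop",hn&(Y<.196)&(abs(X-.64)<.02)&(Z>.172)&(Z<.184))
    st("pintop",hn&(abs(X-.478)<.02)&(Z>.18)&(Z<.19))
    k=(abs(X-.56)<.06)&(Y>.2)&(Y<.25)&(Z>.13)&(Z<.16);st("xbar",k)
    print("xbar dir",cv2.fitLine(W[k][:,:2].astype(np.float32),cv2.DIST_HUBER,0,.001,.001).ravel())
    return p,W,yel,S,st
E
python3 - <<'E'
from meas import *
p,W,yel,S,st=run("w2.npz");X,Y,Z=W[...,0],W[...,1],W[...,2]
rows=np.indices(Z.shape)[0]
b=yel&(rows>200)&(rows<285)&(abs(Y-.12)<.04)
st("bar",b&(Z>.295)&(Z<.325));st("lowframe",b&(Z<.23)&(Z>.19))
g=(S<80)&(rows>240)&(rows<285)&(abs(Y-.12)<.03)&(X>.585)&(X<.66);st("stub",g&(Z>.28)&(Z<.33))
for i in range(0,1): pass
k=b&(Z>.295)&(Z<.325);print(cv2.fitLine(W[k].astype(np.float32),cv2.DIST_HUBER,0,.001,.001).ravel())
E
```

```text
horntop 196 [[0.6374, 0.2078, 0.2004], [0.6405, 0.2135, 0.2061], [0.6456, 0.2195, 0.2076]]
horn 279 [[0.6373, 0.2078, 0.1881], [0.6385, 0.2135, 0.2056], [0.6456, 0.2195, 0.2076]]
liptop 118 [[0.6383, 0.1846, 0.1727], [0.6421, 0.1902, 0.1742], [0.6465, 0.1958, 0.1757]]
pintop 408 [[0.4743, 0.1782, 0.1807], [0.4788, 0.1959, 0.1841], [0.4828, 0.2136, 0.1856]]
xbar 1096 [[0.5021, 0.2194, 0.1497], [0.5592, 0.2246, 0.1513], [0.6174, 0.2296, 0.1529]]
xbar dir [0.99940056 0.03461966 0.559383   0.22458763]
bar 5060 [[0.4643, 0.1107, 0.2982], [0.5434, 0.1218, 0.3093], [0.6041, 0.1274, 0.3187]]
lowframe 1540 [[0.4663, 0.1169, 0.2042], [0.5386, 0.1192, 0.2168], [0.6051, 0.1221, 0.2296]]
stub 96 [[0.6079, 0.1176, 0.307], [0.6142, 0.1199, 0.3086], [0.6235, 0.1214, 0.3098]]
[0.9991899  0.02879181 0.02811699 0.5393782  0.1207067  0.30802444]
```

{"name": "play_rows", "arguments": {
  "commands": [
    [[38,8,6,0,0],[38,22,15,10,0],[38,37,24,25,0],[38,43,28,45,0],[38,45,29,62,0],[38,45,29,75,0],[38,45,29,80,0],[38,45,29,80,0]]
  ]
}}

```text
clock: 8.4
eef_pos: [0.5673, 0.1663, 0.2583]
tcp_rot: [180.0, 0.0, 91.9]
contact_force: [0.2, 0.5, -2.0]
grip_width: 0.0398
gripper_force: 36.3
```

```bash
python3 - <<'E'
from h import *
s=observe();M=cam("wrist");p,d=read_camera("wrist");print(s["eef_pos"],s["tcp_rot"],s["contact_force"],s["grip_width"])
np.savez("w3.npz",p=p,d=d,K=M[0],R=M[1],t=M[2]);cv2.imwrite("pics/w3.png",p)
from meas import *
p,W,yel,S,st=run("w3.npz");X,Y,Z=W[...,0],W[...,1],W[...,2]
y0=s["eef_pos"][1];rows=np.indices(Z.shape)[0]
n=(rows>200)&(rows<290)&(abs(Y-y0)<.03)&(Z>.21)&(Z<.245)
for a in np.arange(.48,.64,.02): st(f"x{a:.2f}",n&(abs(X-a)<.006)&(Z>.205))
g=n&(X>.64);st("stub",g);print("stub end",np.sort(X[g])[-8:])
b=n&yel;print("bar ends",np.percentile(X[b],[0.3,99.7]))
shift([.5675,.168,.2245],92)
E
```

```text
[0.56730523 0.16626924 0.25832199] [1.79998327e+02 7.19040078e-03 9.19342772e+01] [ 0.19761028  0.46810278 -1.97189351] 0.03976152456239776
horntop 477 [[0.6208, 0.1687, 0.2005], [0.6386, 0.2114, 0.206], [0.6455, 0.2196, 0.2088]]
horn 799 [[0.6206, 0.1686, 0.1879], [0.6378, 0.2107, 0.2027], [0.6453, 0.2196, 0.2084]]
liptop 301 [[0.6207, 0.1679, 0.1722], [0.6394, 0.1863, 0.1746], [0.6463, 0.1956, 0.1836]]
pintop 700 [[0.4743, 0.1784, 0.1806], [0.4792, 0.1969, 0.1841], [0.4829, 0.2135, 0.1854]]
xbar 1680 [[0.5026, 0.2201, 0.1471], [0.5602, 0.2252, 0.1512], [0.6178, 0.2301, 0.1527]]
xbar dir [0.99939156 0.03487838 0.56018144 0.22513816]
x0.48 0 
x0.50 477 [[0.4943, 0.1556, 0.2172], [0.499, 0.1667, 0.2285], [0.5055, 0.169, 0.23]]
x0.52 717 [[0.5143, 0.1561, 0.2175], [0.5182, 0.1656, 0.2298], [0.5257, 0.1698, 0.2406]]
x0.54 321 [[0.5341, 0.1652, 0.2168], [0.5387, 0.1697, 0.228], [0.5457, 0.1705, 0.2371]]
x0.56 632 [[0.5545, 0.1572, 0.2175], [0.5596, 0.1681, 0.23], [0.5658, 0.1735, 0.2439]]
x0.58 538 [[0.5742, 0.1585, 0.2189], [0.5795, 0.1708, 0.2306], [0.5856, 0.1749, 0.2439]]
x0.60 346 [[0.5944, 0.165, 0.2189], [0.601, 0.1717, 0.2298], [0.6058, 0.1728, 0.232]]
x0.62 601 [[0.6144, 0.1599, 0.219], [0.6201, 0.1695, 0.231], [0.6257, 0.1733, 0.2325]]
x0.64 326 [[0.6349, 0.1626, 0.2231], [0.6404, 0.1689, 0.2278], [0.6457, 0.1717, 0.2295]]
stub 339 [[0.6403, 0.1629, 0.2232], [0.6458, 0.169, 0.228], [0.6516, 0.172, 0.2297]]
stub end [0.6515914  0.65160112 0.65165013 0.65171996 0.65180703 0.65189999
 0.65200124 0.65235516]
bar ends [0.48928829 0.63329116]
shift [ 1.6 -0.  34.4] turn -0.06617334931161167 t 8.45
```

View pics/w3.png

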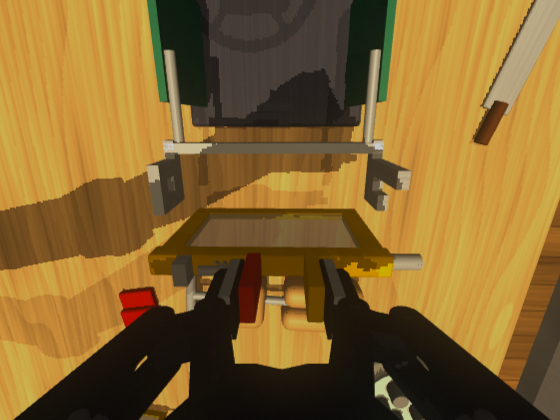

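{"name": "play_rows", "arguments": {
  "commands": [
    [[38,0,0,10,0],[38,3,0,22,0],[38,10,0,30,0],[38,17,0,34,0],[38,22,0,34,0],[38,26,0,34,0],[38,28,0,34,0],[38,28,0,34,0]]
  ]
}}

```text
clock: 9.45
eef_pos: [0.5663, 0.1947, 0.2246]
tcp_rot: [180.0, -0.0, 92.0]
contact_force: [-0.1, 0.8, -3.2]
grip_width: 0.0403
gripper_force: 36.3
```

```bash
python3 - <<'E'
from h import *
shift([.5675,.197,.2245],92); s=observe();print(s["eef_pos"],s["contact_force"],s["torque"])
E
```

```text
shift [2.3 1.2 0.1] turn -0.02917072056999359 t 9.45
[0.56634955 0.19470327 0.22461438] [-0.10854257  0.83142474 -3.22785456] [ 0.00015779 -0.02009024 -0.03038788]
```

{"name": "play_rows", "arguments": {
  "commands": [
    [[38,1,0,0,0],[38,2,0,0,0],[38,3,0,0,0],[38,3,0,0,0],[38,3,0,0,0]]
  ]
}}

```text
clock: 10.07
eef_pos: [0.5662, 0.1975, 0.2244]
tcp_rot: [180.0, 0.0, 92.0]
contact_force: [-0.4, -0.2, -3.1]
grip_width: 0.0395
gripper_force: 36.3
```

{"name": "play_rows", "arguments": {
  "commands": [
    [[38,0.5,0,0,0],[38,1,0,0,0],[38,1,0,0,0],[38,1,0,0,0]]
  ]
}}

```text
clock: 10.58
eef_pos: [0.5661, 0.1986, 0.2243]
tcp_rot: [-180.0, -0.0, 92.0]
contact_force: [1.0, -0.3, -3.6]
grip_width: 0.0403
gripper_force: 36.3
```

{"name": "play_rows", "arguments": {
  "commands": [
    [[38,0.5,0,0,0],[38,1,0,0,0],[38,1,0,0,0],[38,1,0,0,0]]
  ]
}}

```text
clock: 11.08
eef_pos: [0.5661, 0.1996, 0.2244]
tcp_rot: [180.0, -0.0, 92.0]
contact_force: [0.4, 0.0, -3.3]
grip_width: 0.04
gripper_force: 36.3
```

{"name": "play_rows", "arguments": {
  "commands": [
    [[38,0.5,0,0,0],[38,1,0,0,0],[38,1,0,0,0],[38,1,0,0,0]]
  ]
}}

```text
clock: 11.58
eef_pos: [0.5661, 0.2006, 0.2243]
tcp_rot: [180.0, -0.0, 92.0]
contact_force: [0.3, 0.4, -2.1]
grip_width: 0.0401
gripper_force: 36.3
```

{"name": "play_rows", "arguments": {
  "commands": [
    [[38,0.5,0,0,0],[38,1,0,0,0],[38,1,0,0,0],[38,1,0,0,0]]
  ]
}}

```text
clock: 12.08
eef_pos: [0.566, 0.2016, 0.2244]
tcp_rot: [180.0, -0.0, 92.0]
contact_force: [-0.0, -0.0, -2.9]
grip_width: 0.0402
gripper_force: 36.3
```

```bash
cat > chk.py <<'E'
from h import *
import sys
s=observe();M=cam("wrist");p,d=read_camera("wrist");f=sys.argv[1]
np.savez(f+".npz",p=p,d=d,K=M[0],R=M[1],t=M[2]);cv2.imwrite(f"pics/{f}.png",p)
print(s["eef_pos"],s["tcp_rot"],"F",s["contact_force"].round(2),"T",s["torque"].round(3))
W=cloud("w",d,M);X,Y,Z=W[...,0],W[...,1],W[...,2]
a=s["eef_pos"][2]-.034
def st(nm,k): print(nm,k.sum(),np.percentile(W[k],[2,25,50,75,98],axis=0).round(4).tolist() if k.sum() else "")
n=(Y>.16)&(Y<.235)
st("stub outer",n&(X>.6475)&(X<.66)&(Z>a-.004)&(Z<a+.008))
st("stub inner",n&(X>.6345)&(X<.6375)&(Y<.207)&(Z>a-.002)&(Z<a+.008))
st("horn",n&(X>.637)&(X<.647)&(Z>.2035)&(Z<.211))
st("barS",n&(X>.60)&(X<.63)&(Z>a+.004)&(Z<a+.012)); st("barP",n&(X>.489)&(X<.505)&(Z>a+.002)&(Z<a+.012))
st("pintop",n&(X>.472)&(X<.486)&(Z>.18)&(Z<.19))
c=cv2.resize(p[60:330,130:450],None,fx=2.3,fy=2.2);cv2.imwrite(f"pics/{f}c.png",c)
E
python3 chk.py w4
```

```text
[0.56602057 0.20156127 0.22435899] [ 1.79998433e+02 -3.98224963e-04  9.19640323e+01] F [-0.02 -0.03 -2.88] T [ 0.004 -0.054  0.023]
stub outer 23 [[0.6476, 0.1982, 0.1926], [0.6484, 0.199, 0.1937], [0.6489, 0.2003, 0.1946], [0.65, 0.2012, 0.1948], [0.6508, 0.2016, 0.1953]]
stub inner 82 [[0.6346, 0.198, 0.189], [0.6351, 0.2016, 0.1928], [0.6359, 0.2036, 0.194], [0.6366, 0.2058, 0.1947], [0.6375, 0.2069, 0.1958]]
horn 366 [[0.6373, 0.2079, 0.2036], [0.6389, 0.2111, 0.2056], [0.6412, 0.2144, 0.2062], [0.6433, 0.2176, 0.2066], [0.6457, 0.2197, 0.2074]]
barS 1056 [[0.6009, 0.1952, 0.195], [0.6092, 0.1995, 0.1968], [0.6163, 0.2029, 0.1972], [0.6232, 0.2061, 0.1977], [0.6295, 0.2084, 0.1986]]
barP 486 [[0.4894, 0.1905, 0.1928], [0.4924, 0.1948, 0.1944], [0.4956, 0.1988, 0.1949], [0.4989, 0.2022, 0.1953], [0.5037, 0.2041, 0.1961]]
pintop 789 [[0.4743, 0.1786, 0.1804], [0.4766, 0.1879, 0.1837], [0.4789, 0.1987, 0.1842], [0.4813, 0.207, 0.1846], [0.4829, 0.2137, 0.1854]]
```

View pics/w4c.png

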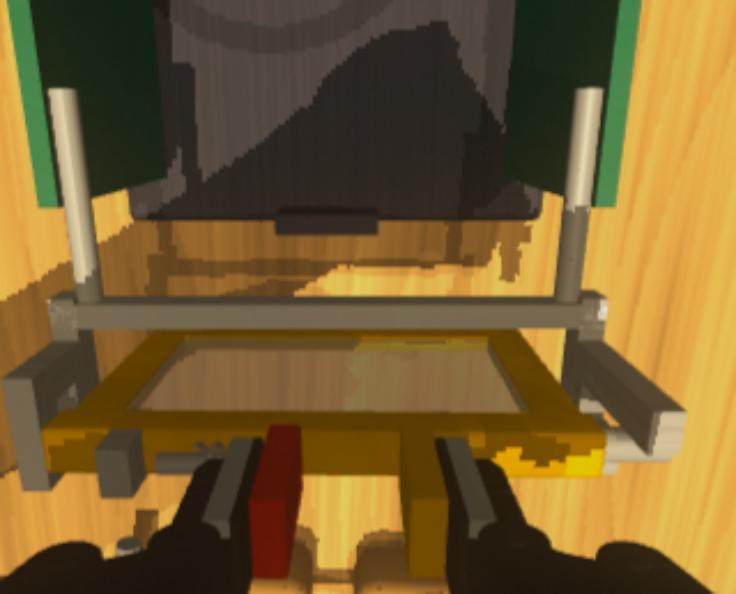

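The crop shows the stub (640,445) right up against the horn (655,430), with the pin end inside its ear. I keep feeling in fine steps.

{"name": "play_rows", "arguments": {
  "commands": [
    [[38,0.5,0,0,0],[38,0.8,0,0,0],[38,0.8,0,0,0],[38,0.8,0,0,0]]
  ]
}}

```text
clock: 12.62
eef_pos: [0.566, 0.2022, 0.2244]
tcp_rot: [180.0, 0.0, 92.0]
contact_force: [-0.4, -0.5, -3.2]
grip_width: 0.0399
gripper_force: 36.3
```

{"name": "play_rows", "arguments": {
  "commands": [
    [[38,0.5,0,0,0],[38,0.8,0,0,0],[38,0.8,0,0,0],[38,0.8,0,0,0]]
  ]
}}

```text
clock: 13.12
eef_pos: [0.566, 0.2025, 0.2243]
tcp_rot: [-180.0, 0.1, 91.9]
contact_force: [0.3, -2.0, -1.7]
grip_width: 0.0401
gripper_force: 36.3
```

{"name": "play_rows", "arguments": {
  "commands": [
    [[38,-1,0,0,0],[38,-2,0,0,0],[38,-2,0,2,0],[38,-2,0,4,0],[38,-2,0,6,0],[38,-2,0,8,0],[38,-2,0,8,0]]
  ]
}}

```text
clock: 14.0
eef_pos: [0.5659, 0.2011, 0.2161]
tcp_rot: [-180.0, 0.0, 92.0]
contact_force: [0.2, 0.1, -3.0]
grip_width: 0.0402
gripper_force: 36.3
```

{"name": "play_rows", "arguments": {
  "commands": [
    [[38,0,0,1,0],[38,0,0,2,0],[38,0,0,3,0],[38,0,0,4,0],[38,0,0,4,0],[38,0,0,4,0]]
  ]
}}

```text
clock: 14.75
eef_pos: [0.5661, 0.2012, 0.2124]
tcp_rot: [180.0, -0.0, 92.0]
contact_force: [1.5, -0.3, -3.6]
grip_width: 0.0401
gripper_force: 36.3
```

{"name": "play_rows", "arguments": {
  "commands": [
    [[38,0,0,1,0],[38,0,0,2,0],[38,0,0,3,0],[38,0,0,4,0],[38,0,0,4,0],[38,0,0,4,0]]
  ]
}}

```text
clock: 15.5
eef_pos: [0.5661, 0.2012, 0.2084]
tcp_rot: [180.0, -0.0, 92.0]
contact_force: [0.1, 0.0, -2.9]
grip_width: 0.0401
gripper_force: 36.3
```

{"name": "play_rows", "arguments": {
  "commands": [
    [[38,0,0,1,0],[38,0,0,2,0],[38,0,0,3,0],[38,0,0,4,0],[38,0,0,4,0],[38,0,0,4,0]]
  ]
}}

```text
clock: 16.25
eef_pos: [0.566, 0.2012, 0.2044]
tcp_rot: [180.0, -0.0, 92.0]
contact_force: [-0.1, -0.0, -3.1]
grip_width: 0.0402
gripper_force: 36.3
```

{"name": "play_rows", "arguments": {
  "commands": [
    [[38,0,0,0.7,0],[38,0,0,1.4,0],[38,0,0,2,0],[38,0,0,2,0],[38,0,0,2,0]]
  ]
}}

```text
clock: 16.88
eef_pos: [0.5661, 0.2012, 0.2024]
tcp_rot: [180.0, -0.0, 92.0]
contact_force: [-0.2, -0.7, -3.6]
grip_width: 0.0402
gripper_force: 36.3
```

Free so far, and the stub is well inside the slot. I keep feeling for the floor.

{"name": "play_rows", "arguments": {
  "commands": [
    [[38,0,0,0.5,0],[38,0,0,1,0],[38,0,0,1,0],[38,0,0,1,0]]
  ]
}}

```text
clock: 17.38
eef_pos: [0.566, 0.2012, 0.2014]
tcp_rot: [180.0, -0.0, 92.0]
contact_force: [0.2, 0.2, -2.7]
grip_width: 0.04
gripper_force: 36.3
```

{"name": "play_rows", "arguments": {
  "commands": [
    [[38,0,0,0.5,0],[38,0,0,1,0],[38,0,0,1,0],[38,0,0,1,0]]
  ]
}}

```text
clock: 17.88
eef_pos: [0.566, 0.2012, 0.2004]
tcp_rot: [-180.0, -0.0, 92.0]
contact_force: [-0.2, 1.1, -3.4]
grip_width: 0.0402
gripper_force: 36.3
```

{"name": "play_rows", "arguments": {
  "commands": [
    [[38,0,0,0.5,0],[38,0,0,1,0],[38,0,0,1,0],[38,0,0,1,0]]
  ]
}}

```text
clock: 18.38
eef_pos: [0.5661, 0.2012, 0.1993]
tcp_rot: [180.0, -0.0, 92.0]
contact_force: [0.0, 0.1, -2.3]
grip_width: 0.0405
gripper_force: 36.3
```

{"name": "play_rows", "arguments": {
  "commands": [
    [[38,0,0,0.5,0],[38,0,0,1,0],[38,0,0,1,0],[38,0,0,1,0]]
  ]
}}

```text
clock: 18.88
eef_pos: [0.5661, 0.2012, 0.1986]
tcp_rot: [180.0, -0.0, 92.0]
contact_force: [-0.2, -0.4, -0.9]
grip_width: 0.0401
gripper_force: 36.3
```

```bash
python3 chk.py w5
```

```text
[0.5660672  0.20121287 0.19855493] [ 1.79983912e+02 -7.38386126e-03  9.19620963e+01] F [-0.22 -0.35 -0.88] T [-0.066  0.052  0.002]
stub outer 0 
stub inner 82 [[0.6346, 0.1976, 0.163], [0.6354, 0.2012, 0.1667], [0.6361, 0.2036, 0.1677], [0.6367, 0.2058, 0.1687], [0.6375, 0.2067, 0.1696]]
horn 530 [[0.6372, 0.2075, 0.2037], [0.6387, 0.2108, 0.2056], [0.6411, 0.2142, 0.2062], [0.6435, 0.2175, 0.2066], [0.6456, 0.2198, 0.2074]]
barS 1060 [[0.6008, 0.1948, 0.1691], [0.6094, 0.199, 0.1709], [0.6163, 0.2026, 0.1715], [0.6232, 0.2058, 0.172], [0.6294, 0.2081, 0.1728]]
barP 470 [[0.4895, 0.1902, 0.1669], [0.4926, 0.1943, 0.1686], [0.4957, 0.1985, 0.169], [0.499, 0.2018, 0.1695], [0.5035, 0.2037, 0.1703]]
pintop 1158 [[0.4743, 0.1784, 0.1803], [0.4769, 0.1882, 0.1834], [0.4795, 0.1975, 0.1841], [0.4817, 0.2066, 0.1845], [0.4831, 0.2137, 0.1854]]
```

The stub is on the slot floor: the load fell from 3.2 to 0.9 N and the axis is at z≈0.164. The pin end hangs about 3 mm low. I raise 3 mm so the pin faces its window, then open while shifting towards the pin side so the yellow tab stays put.

{"name": "play_rows", "arguments": {
  "commands": [
    [[38,0,0,-1.5,0],[38,0,0,-3,0],[38,0,0,-3,0],[46,0,0,-3,0],[50,0,-1,-3,0],[53,0,-2,-3,0],[56,0,-3.5,-3,0],[56,0,-3.5,-3,0]]
  ],
  "squeeze": 30
}}

```text
clock: 19.92
eef_pos: [0.5624, 0.2011, 0.2014]
tcp_rot: [-180.0, -0.0, 92.0]
contact_force: [-1.3, -0.2, -3.7]
grip_width: 0.0479
gripper_force: 8.4
```

```bash
python3 chk.py w6
```

```text
[0.56235359 0.20111389 0.20139295] [-1.79996940e+02 -1.95191110e-03  9.19794409e+01] F [-1.26 -0.23 -3.66] T [ 0.021 -0.035 -0.016]
stub outer 0 
stub inner 84 [[0.6346, 0.1979, 0.1659], [0.6353, 0.2016, 0.1699], [0.636, 0.204, 0.1713], [0.6367, 0.2055, 0.172], [0.6374, 0.2065, 0.173]]
horn 507 [[0.6373, 0.2078, 0.2038], [0.6386, 0.2111, 0.2056], [0.6409, 0.2144, 0.2062], [0.6434, 0.2176, 0.2066], [0.6456, 0.2198, 0.2073]]
barS 1071 [[0.601, 0.195, 0.1719], [0.6092, 0.1993, 0.1743], [0.6162, 0.2029, 0.1749], [0.6232, 0.2061, 0.1753], [0.6295, 0.2082, 0.1761]]
barP 523 [[0.4894, 0.1905, 0.1699], [0.4923, 0.1949, 0.173], [0.4958, 0.1991, 0.1737], [0.4991, 0.2024, 0.1742], [0.5039, 0.204, 0.1752]]
pintop 1111 [[0.4743, 0.1785, 0.1804], [0.4769, 0.1878, 0.1834], [0.4794, 0.1976, 0.1841], [0.4818, 0.2065, 0.1846], [0.4831, 0.2137, 0.1854]]
```

{"name": "play_rows", "arguments": {
  "commands": [
    [[59,0,-1.2,0,0],[62,0,-2.5,0,0],[65,0,-3.8,0,0],[68,0,-4.5,0,0],[72,0,-4.5,0,0],[72,0,-4.5,0,0]]
  ]
}}

```text
clock: 20.72
eef_pos: [0.5584, 0.2011, 0.2018]
tcp_rot: [179.9, -0.0, 92.0]
contact_force: [-0.3, 0.9, -0.6]
grip_width: 0.0613
gripper_force: 0.0
```

```bash
python3 chk.py w7
```

```text
[0.55835341 0.20106496 0.20181159] [ 1.79942340e+02 -2.52126313e-02  9.19632210e+01] F [-0.29  0.88 -0.57] T [ 0.057  0.021 -0.026]
stub outer 0 
stub inner 69 [[0.6346, 0.1983, 0.1661], [0.6352, 0.2011, 0.1674], [0.636, 0.203, 0.1684], [0.6369, 0.2048, 0.1687], [0.6374, 0.2063, 0.1701]]
horn 515 [[0.6373, 0.2078, 0.2037], [0.6385, 0.2109, 0.2057], [0.6409, 0.2142, 0.2062], [0.6433, 0.2175, 0.2066], [0.6457, 0.2197, 0.2074]]
barS 444 [[0.6018, 0.1959, 0.1718], [0.6111, 0.1988, 0.172], [0.6183, 0.2016, 0.1722], [0.6244, 0.2045, 0.1725], [0.6295, 0.2074, 0.1732]]
barP 320 [[0.4893, 0.1907, 0.1698], [0.4924, 0.1942, 0.1701], [0.4955, 0.1974, 0.1705], [0.4987, 0.2005, 0.1708], [0.5036, 0.2035, 0.1781]]
pintop 1085 [[0.4742, 0.1785, 0.1804], [0.4768, 0.1877, 0.1834], [0.4793, 0.1974, 0.1841], [0.4817, 0.2064, 0.1846], [0.483, 0.2137, 0.1854]]
```

View pics/w7c.png

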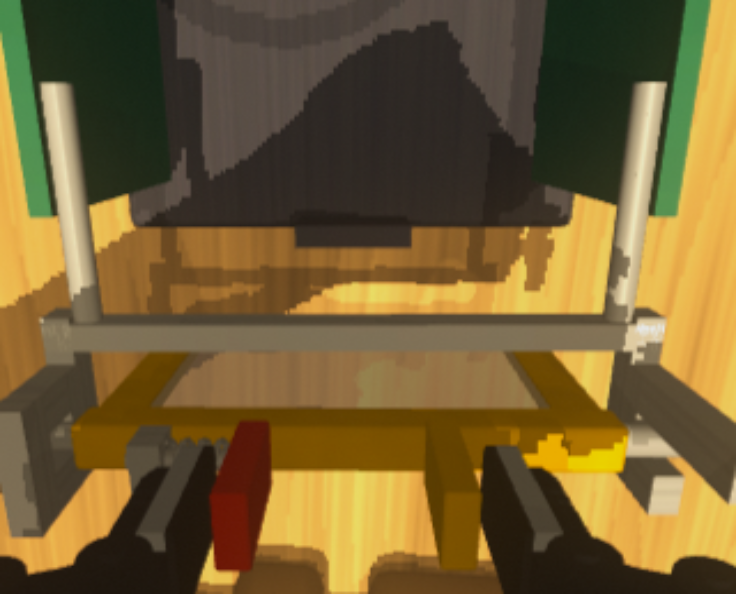

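The crop shows the door hanging: the stub is in the slot (645,440), the pin is out into its ear (60,432), and the fingers are clear of both tabs. I open and retreat straight up.

{"name": "play_rows", "arguments": {
  "commands": [
    [[85,0,1,0,0],[85,0,1,0,0],[85,0,1,-10,0],[85,0,1,-30,0],[85,0,1,-60,0],[85,0,1,-100,0],[85,0,1,-130,0],[85,0,1,-130,0]]
  ]
}}

```text
clock: 21.78
eef_pos: [0.5601, 0.202, 0.3349]
tcp_rot: [179.6, -0.2, 92.0]
contact_force: [0.4, -0.1, 0.6]
grip_width: 0.0726
gripper_force: 0.0
```

{"name": "play_rows", "arguments": {
  "commands": [
    [[85,-25,0,0,0],[85,-60,0,0,0],[85,-80,0,0,0],[85,-80,0,0,0],[85,-80,0,0,0],[85,-80,0,0,0],[85,-80,0,0,0],[85,-80,0,0,0]]
  ]
}}

```text
clock: 22.78
eef_pos: [0.5617, 0.1215, 0.3313]
tcp_rot: [-180.0, -0.0, 92.0]
contact_force: [-1.0, -0.2, 0.8]
grip_width: 0.0727
gripper_force: 0.0
```

```bash
python3 - <<'E'
from h import *
M=cam("wrist");p,d=read_camera("wrist");W=cloud("w",d,M);X,Y,Z=W[...,0],W[...,1],W[...,2]
cv2.imwrite("pics/w8.png",cv2.resize(p,(700,525)))
hsv=cv2.cvtColor(p,cv2.COLOR_BGR2HSV);H,S=hsv[...,0].astype(int),hsv[...,1].astype(int)
def st(nm,k): print(nm,k.sum(),np.percentile(W[k],[2,50,98],axis=0).round(4).tolist() if k.sum() else "")
n=(abs(Y-.2)<.03)&(abs(X-.56)<.07)
st("tabtops",n&(Z>.2));st("red",n&(Z>.2)&(X<.56));st("yel",n&(Z>.2)&(X>.56))
for a in(.5,.56,.62):st("bar",n&(abs(X-a)<.008)&(Z>.166)&(Z<.176))
st("low",n&(Z<.1)&(Z>.05)&(H>18)&(H<36)&(S>140))
E
```

```text
tabtops 529 [[0.5308, 0.1894, 0.2014], [0.5387, 0.199, 0.2085], [0.586, 0.2084, 0.2101]]
red 269 [[0.5308, 0.1888, 0.2021], [0.5349, 0.1981, 0.2086], [0.5386, 0.2073, 0.2101]]
yel 260 [[0.5784, 0.1904, 0.201], [0.5821, 0.1998, 0.2083], [0.5862, 0.209, 0.2099]]
bar 171 [[0.4924, 0.1898, 0.1681], [0.4973, 0.1964, 0.1701], [0.5023, 0.2034, 0.1717]]
bar 270 [[0.5527, 0.192, 0.169], [0.5602, 0.1989, 0.1709], [0.5677, 0.2057, 0.1726]]
bar 276 [[0.6123, 0.1942, 0.1697], [0.6201, 0.2013, 0.1717], [0.6276, 0.2078, 0.1731]]
low 0
```

View pics/w8.png

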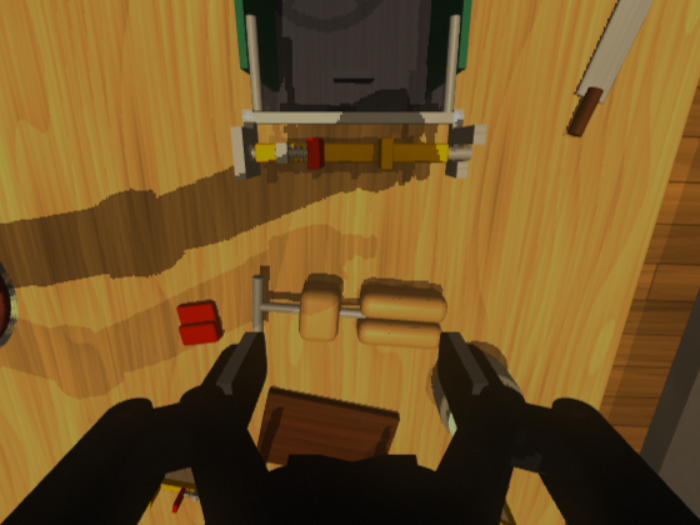

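The door hangs upright at (350,152). The tabs are 47–48 mm apart, so the pin is fully out, and the gripper is clear.

```bash
python3 -c "
from cell import *
print(hand_in())"
```

```text
the job is handed in; nothing more can be done
None
```

The guard door now hangs upright by itself in the press hinge, stub in its slot and pin sprung out through its ear; the arm is clear and the job is handed in at about 23 s, but the hand-in returned no verdict.

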